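Pin and lock the indexing head

TASK

On the indexing head, swing the arm clockwise (seen from above) to the next bush on the housing and drop the index pin from the wooden block down through the arm into that bush until its head sits on the arm. With the pin holding the head still, turn the knurled lock ring clockwise until it bears on the housing and is firmly hand-tight, about 1 N m, without forcing it and bending the pin. Leave the pin in, and leave the other things on the bench where they are.

Things in the scene. Friction and masses are not known exactly. Their poses are not given: they have to be found in the camera images.
- housing: Grey cast housing of the indexing head, bolted to the bench, axis upright. Round foot 120 mm across and 10 mm high, then a drum 58 mm across whose flat top is 46 mm above the bench. Three lugs, 120 deg apart, stand out from the drum; each ends in a round boss (30 mm outside, from 20 to 34 mm above the bench) bored right through, 13.6 mm bore, centred 80 mm from the axis. Origin: on the axis, at bench height; z up; the target lug points along its -x.
- bush (a point): Centre of the upper mouth of the target bush, the bored boss to which the arm must be swung: 34 mm above the bench, 80 mm from the axis. It is the next bush clockwise, seen from above, from where the arm starts.
- head_turn (a joint): Angle of the barrel with its arm about the upright axis, rad; grows anticlockwise seen from above; 0 when the arm's bore is right over the target bush. Starts between +0.35 and +0.70. It turns freely with a drag of about 0.05 N m and stays where it is left; nothing but the index pin holds it: the lock ring's thread drags harder (about 0.18 N m), so that turning the ring carries an unpinned barrel round with it.
- index_head: The rotating steel barrel of the indexing head with its dark steel arm. The arm is a bar 18 mm wide, from 66 to 74 mm above the bench, running out over the lock ring to a round upright boss, 30 mm outside, from 37 to 74 mm above the bench, bored right through, 13.6 mm bore, centred 80 mm from the axis. The boss passes 3 mm above the lugs. Origin: on the axis, at bench height; z up; the arm points along its -x. The barrel's threaded nose ends 88 mm above the bench.
- bore_mouth (a point): Centre of the upper mouth of the bore in the arm's boss: 74 mm above the bench, 80 mm from the axis.
- lock_ring: Knurled steel ring 62 mm across, 16 mm high, under the arm. It screws down clockwise, seen from above, 10 mm a turn. The gap under it at the start is 1.0 to 1.9 mm: 0.65 to 1.15 rad of turn against the pinned barrel with a drag of 0.2 N m, then it stops dead on the housing and a few hundredths of a radian more make over 2 N m. It stays down when let go. Origin: centre of its underside.
- ring_grip (a point): Centre of the knurled lock ring: on the housing's axis, at half the ring's height, 55 to 56 mm above the bench at the start, 54 mm when the ring bears on the housing. Grip the ring from above across its diameter, fingers astride the nose. The arm over it bars about 45 deg either side of its own direction to fingers 22 mm wide; elsewhere nothing is near above 34 mm.
- index_pin: Steel index pin standing in the wooden block: straight shank 12 mm across and 53 mm long with a tapered nose in its lowest 6 mm, and above it a knurled round head 23 mm across and 27 mm high; 90 g. Origin: at the tip, z up along the pin. Fully home its head sits on the arm, its tip is 21 mm above the bench and so 13 mm below the bush's mouth.
- pin_tip (a point): The tip of the index pin, same as its origin.
- pin_block: Hardwood block 44 x 84 x 34 mm, fixed to the bench. The pin stands in its 14 mm hole, 30 mm deep (floor 4 mm above the bench), so that the pin's head begins 57 mm above the bench; a smaller hole beside it is empty. Origin: centre of its underside; long side along its y, the pin's hole at y = -20 mm.
- live_centre: Bystander: steel tailstock centre 42 x 118 x 42 mm lying on the bench. Origin: centre of its underside.
- chuck_key: Bystander: steel T-shaped chuck key 70 x 112 x 13 mm lying on the bench. Origin: centre of its underside.
- blank: Bystander: pale square turning blank of wood 52 x 120 x 51 mm. Origin: centre of its underside.
Things that resemble listed ones, but are neither listed nor needed, are in the scene too. Of the things that look like the index_pin, take the one that is farthest from the robot's base at the start.

How it is judged:
By the outcome, as a careful person would: the job done as asked, in the order asked, and still so for the second after the job is handed in, with the robot touching nothing.
It also fails if it takes over 70 s, if anything falls off the work surface, if the arm or the gripper's body presses on something with over 40 N, if the wrist force passes 120 N, or if a joint passes its speed limit or range.

ROBOT

A 7-joint arm with a two-finger parallel gripper is mounted at the origin on a cart in front of the work surface, level with it; the furniture and walls round the work are solid. World frame = base frame: x ahead of the robot, y to its left, z up, the work surface at z = 0. Lengths are in m, angles in rad, forces in N, time in s.
With the tool pointing down it reaches from about 0.4 to 0.85 m from the base axis. Payload 4.5 kg.
Tool frame: the origin (TCP) lies at the very end of the fingers, on their centre line; the grasp point (between the pads) lies 19 mm behind it; z points along the fingers, y is the line along which they close (so a half turn about z gives the same grasp; the last joint's range is limited). The gripper opens to 88 mm and grips with 3 to 60 N. Pads are 18 mm wide; open, the fingers measure 123 mm over their backs; the gripper's body (75 mm by 187 mm) begins 45 mm behind the grasp point.
Start: joints at [-1.153, 0.689, -0.195, 1.565, 0.157, 0.902, -0.215], TCP at [0.234, 0.58, 0.239] pointing down, gripper open.
Joint ranges: [-3.01, 3.01], [-0.46, 2.08], [-1.47, 1.51], [0.13, 2.56], [-1, 4.14], [0.04, 2.09], [-2.66, 2.66]. Speed limits (rad/s): [2.57, 2.57, 3.14, 3.14, 3.14, 3.14, 3.14].

INTERFACE

Orientations are given as a unit quaternion [x, y, z, w].
In Python, from plant import r gives the robot as it stands. The module is installed in compiled form; this text tells all that it offers.
- The arm moves only by the tool step_arm, never from a script. Its argument "increments" is a list of rows, each a list of 2 entries, a list of its own where there are three numbers: the shift along the world's x, y, z in cm, then the turn, a rotation vector about the world's x, y, z in degrees. A call has exactly 10 rows; each row shifts and turns the commanded pose from where the row before left it; what a row does not reach is not made up. A row lasts 1/10 s, in which the tool goes at most 50 mm and 8.59 degrees, less where a joint would pass 70% of its speed; a pose out of reach is approached as far as the arm can. A call is refused whole if a number of a shift passes 5 or a number of a turn 8.59, either way. A call with a gripper value outside its range is refused whole. "fingers" is the opening, from 0 (shut) to 1 (fully open), set as the call begins (left out, the last holds). The fingers move at their own pace and stop on an object; "grip_force" is the grip in N (left out, the last holds). Time passes only in rows, so rows that do not move let the fingers close, or fill a call up. It gives the time, the measured TCP pose, the force, the opening and the grip force at its end, in the units of the state.
- r.get_state(): the state, without advancing time (a new reading comes with each control period).
- r.snapshot(name): name is "side" or "top" or "wrist"; returns (picture, depth): 384x512x3 uint8, red, green, blue; 384x512 float32, m along the optical axis (not along the pixel's ray), 0 where there is no reading.
- r.calibration(name): a dict with "fov_y" (degrees; the focal length in pixels is half the picture's height over the tangent of half this angle, whatever the lens; pixels are square), "cx", "cy" (the principal point, pixels), "R" (3x3) and "t" (3): a world point X has camera coordinates R X + t. Camera axes: x right, y down, z forward; pixel columns grow to the right and rows downward; lengths in m; the calibration is good to about 2 mm. A picture is of the moment at which its call begins: read the wrist's pose just before it. calibration takes no time and is no camera call; for the wrist camera it gives the pose at the moment of the call.
- r.finish_job(): hands the job in; it is judged then, once.
The state is a dict: "clock": time; "q": joint angles; "qd": joint speeds; "joint_torque": joint torques, N m; "tool_pos": TCP position; "eef_rot": TCP orientation; "contact_force": force on the tool from outside, world axes, zero at the start; "moment": the same for the moment, N m; "opening": opening from 0.0 (shut) to 1.0 (fully open); "finger_force": force on a finger pad.
Only numpy, scipy, OpenCV 4.12 (cv2) and the standard library are available. Lean on these libraries where they do the work, as an engineer would, in place of code of your own. Each camera call takes 0.05 s, during which the arm holds its last target. There are 200 camera calls.

## Working session

There is one attempt and no reset: what is moved stays moved. The work goes in short steps, Python scripts to look and compute and a tool call to move; the robot and the scene stay as the last step left them, time stands still between calls to the robot, and variables do not carry over. Pictures are saved under pics/ and viewed, at most 13 in all, crops included, and the job is handed in when it is done.

Besides the shell and the picture viewer there is one more tool, called after "Call:" as name(argument=value, ...) on one line, values as JSON. step_arm: Moves the arm, as the interface text tells. Its arguments: {"type":"object","properties":{"increments":{"type":"array","items":{"type":"array"}},"fingers":{"type":"number"},"grip_force":{"type":"number"}},"required":["increments"]}

```bash
mkdir -p pics; cat > h.py <<'E'
import numpy as np, cv2
from plant import r
def snap(n,save=None):
    c=r.calibration(n); p,d=r.snapshot(n)
    if save: cv2.imwrite('pics/%s.png'%save,p[:,:,::-1])
    return c,p,d
def f(c): return 192/np.tan(np.radians(c['fov_y'])/2)
def ray(c,u,v,z):
    R=np.array(c['R']);t=np.array(c['t']);o=-R.T@t
    d=R.T@np.array([(u-c['cx'])/f(c),(v-c['cy'])/f(c),1]); return o+d*(z-o[2])/d[2]
def cloud(c,D):
    R=np.array(c['R']);t=np.array(c['t']);v,u=np.mgrid[:D.shape[0],:D.shape[1]]
    P=np.stack([(u-c['cx'])/f(c)*D,(v-c['cy'])/f(c)*D,D],-1)-t
    W=P@R; W[D==0]=np.nan; return W
def proj(c,X):
    p=np.array(c['R'])@X+c['t']; return c['cx']+f(c)*p[0]/p[2],c['cy']+f(c)*p[1]/p[2]
E
python3 - <<'E'
from h import *
ims=[]
for n in('top','side'):
    c,p,d=snap(n); np.savez('pics/%s0.npz'%n,p=p,d=d); print(n,c)
    ims.append(p)
    cv2.imwrite('pics/%s0.png'%n,p[:,:,::-1])
    print((d==0).mean())
print(r.get_state())
E
```

```text
top {'fov_y': 55.48772928137856, 'cx': 245.05250872632143, 'cy': 196.52815589436918, 'R': array([[ 0.0198106 , -0.99979835, -0.00328672],
       [-0.9909753 , -0.01919966, -0.13266242],
       [ 0.13257257,  0.00588518, -0.99115583]]), 't': array([0.00854858, 0.52603195, 0.845162  ])}
0.004119873046875
side {'fov_y': 57.776620516017566, 'cx': 255.5122149917505, 'cy': 197.89086322855795, 'R': array([[ 0.83577032, -0.54906329, -0.00418006],
       [-0.32433263, -0.48751952, -0.81063744],
       [ 0.4430534 ,  0.67886245, -0.58553349]]), 't': array([-0.4279433 ,  0.23264265,  0.65211851])}
0.047353108723958336
{'clock': 0.1, 'q': array([-1.15316586,  0.68992113, -0.19451822,  1.56620778,  0.15730728,
        0.90251766, -0.21506234]), 'qd': array([-0.00010128, -0.00160837, -0.00068264, -0.0011025 , -0.00014812,
       -0.00080864,  0.00021878]), 'joint_torque': array([-3.15791782e-03, -5.28497744e+01, -1.27146419e+00, -1.53836918e+01,
       -5.25627541e-02,  1.94468492e-03,  2.74097050e-05]), 'tool_pos': array([0.23388067, 0.57898631, 0.23798567]), 'eef_rot': array([ 1.90683744e-01,  9.81651170e-01, -8.25680251e-04, -9.56522453e-05]), 'contact_force': array([ 0.56251992, -1.27698331,  0.92703227]), 'moment': array([-0.02274261, -0.0195405 ,  0.03401887]), 'finger_force': 0.0, 'opening': 0.9935638090827865}
```

View pics/top0.png

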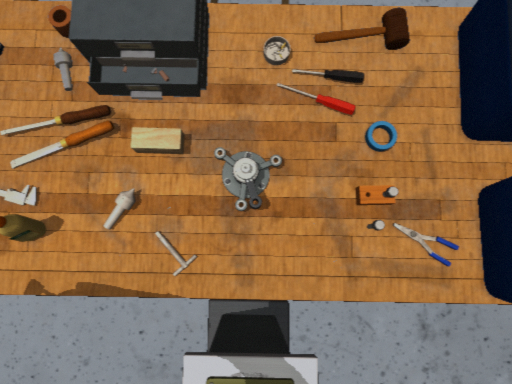

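View pics/side0.png

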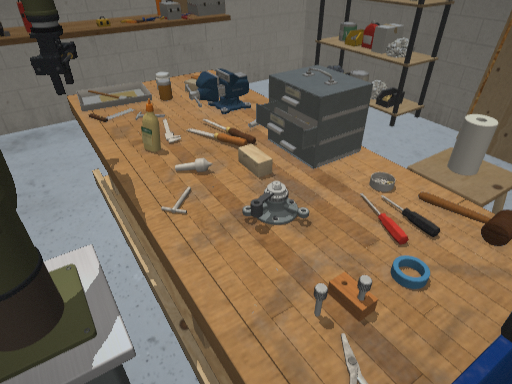

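Top view: the housing is at (246,172), its bosses at (221,154), (277,161) and (241,204), and the dark arm boss at (255,202). Possible index pins: the pin in the block at (393,192) and a loose lookalike at (377,225), which is nearer the base. I'm choosing (393,192).

```bash
python3 - <<'E'
from h import *
c=r.calibration('top'); z=np.load('pics/top0.npz'); p=z['p']
for n,u,v,h in[('pin',393,192,.084),('fake',377,225,.08),('nose',245,169,.088),('b1',221,154,.034),('b2',277,161,.034),('b3',241,204,.034),('arm',255,202,.074)]:
    x=ray(c,u,v,h); print(n,x.round(4),np.hypot(*x[:2]).round(3))
a=cv2.resize(p[135:225,195:300],None,fx=5,fy=5,interpolation=3); b=cv2.resize(p[165:255,350:405],None,fx=5,fy=5,interpolation=3)
cv2.imwrite('pics/crop1.png',np.hstack([a,b])[:,:,::-1])
E
```

```text
pin [ 0.5361 -0.318   0.084 ] 0.623
fake [ 0.4606 -0.281   0.08  ] 0.54
nose [0.5822 0.0199 0.088 ] 0.583
b1 [0.63   0.0799 0.034 ] 0.635
b2 [ 0.6151 -0.0575  0.034 ] 0.618
b3 [0.5076 0.0283 0.034 ] 0.508
arm [ 0.5083 -0.0045  0.074 ] 0.508
```

View pics/crop1.png

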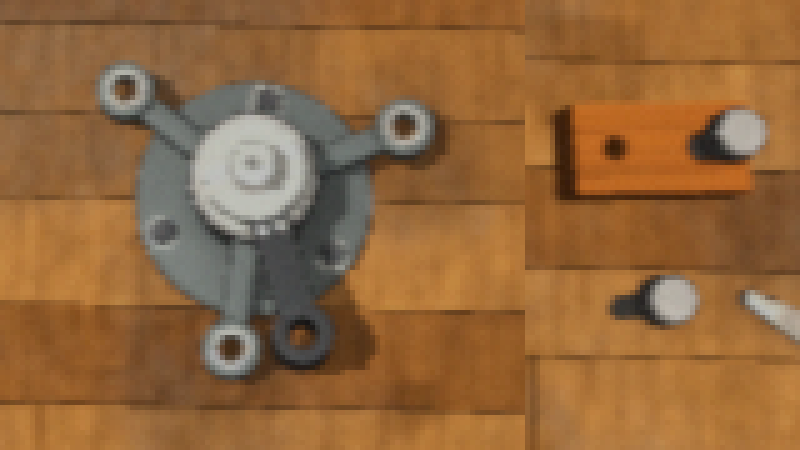

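Axis ≈ (0.584, 0.017); target bush at 171.5° and arm at about 196°, so head_turn ≈ 0.42. The crop confirms the pin standing in the block and the lookalike on the bench. I'll move above the housing for a wrist view.

Call:
step_arm(increments=[[[2.2,-4.4,0],[0,0,3.8]],[[2.2,-4.4,0],[0,0,3.8]],[[2.2,-4.4,0],[0,0,3.8]],[[2.2,-4.4,0],[0,0,3.8]],[[2.2,-4.4,0],[0,0,3.8]],[[2.2,-4.4,0],[0,0,3.8]],[[2.2,-4.4,0],[0,0,3.8]],[[2.2,-4.4,0],[0,0,3.8]],[[2.2,-4.4,0],[0,0,3.8]],[[2.2,-4.4,0],[0,0,3.8]]], fingers=1)

```text
clock: 1.1
tool_pos: [0.4545, 0.1376, 0.2386]
eef_rot: [-0.141, 0.99, -0.0, -0.0]
contact_force: [1.9, -0.1, -0.1]
opening: 1.001
finger_force: 0.0
```

Call:
step_arm(increments=[[[2.0,-4,0],[0,0,0]],[[2.0,-4,0],[0,0,0]],[[2.0,-4,0],[0,0,0]],[[0,-1,0],[0,0,0]],[[0,0,0],[0,0,0]],[[0,0,0],[0,0,0]],[[0,0,0],[0,0,0]],[[0,0,0],[0,0,0]],[[0,0,0],[0,0,0]],[[0,0,0],[0,0,0]]])

```text
clock: 2.1
tool_pos: [0.5139, 0.0102, 0.2388]
eef_rot: [-0.14, 0.99, 0.0, 0.0]
contact_force: [-0.1, -0.4, -0.2]
opening: 0.997
finger_force: 0.0
```

```bash
python3 - <<'E'
from h import *
s=r.get_state(); print(s['clock'],s['q'].round(3),s['tool_pos'],s['eef_rot'].round(4))
c,p,d=snap('wrist','w1'); np.savez('pics/w1.npz',p=p,d=d,**c); print(c); print(proj(c,[.584,.017,.088]))
E
```

```text
2.1 [ 0.184  0.573 -0.466  1.888  0.359  0.764  1.371] [0.51392486 0.01023171 0.23882152] [-1.399e-01  9.902e-01  1.000e-04  0.000e+00]
{'fov_y': 64.18898842408352, 'cx': 259.7587014201556, 'cy': 193.05520092764462, 'R': array([[-2.77273889e-01,  9.60790543e-01, -8.50550960e-04],
       [ 9.11786841e-01,  2.63410849e-01,  3.15054728e-01],
       [ 3.02925648e-01,  8.65809285e-02, -9.49073124e-01]]), 't': array([ 0.13419329, -0.51456662,  0.23368189])}
(np.float64(249.06521838406908), np.float64(239.7570922991448))
```

View pics/w1.png

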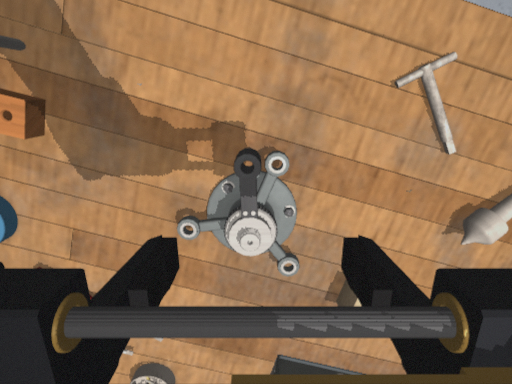

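The wrist view shows the arm bore at (247,163), the target bush at (277,163), the other bosses at (188,229) and (288,266), and the nose at (250,240).

```bash
cat >> h.py <<'E'
def circ(p,u,v,rmin,rmax,w=16,k=8):
    """bright/dark ring centre by Hough on an upscaled crop"""
    u0,v0=int(u)-w,int(v)-w
    g=cv2.cvtColor(np.ascontiguousarray(p[v0:v0+2*w+1,u0:u0+2*w+1]),cv2.COLOR_RGB2GRAY)
    g=cv2.GaussianBlur(cv2.resize(g,None,fx=k,fy=k,interpolation=cv2.INTER_CUBIC),(0,0),k/3)
    C=cv2.HoughCircles(g,cv2.HOUGH_GRADIENT,1,w*k,param1=60,param2=15,minRadius=int(rmin*k),maxRadius=int(rmax*k))
    if C is None: return None
    x=C[0][0]; return (x[0]+.5)/k-.5+u0,(x[1]+.5)/k-.5+v0,x[2]/k
E
python3 - <<'E'
from h import *
z=np.load('pics/w1.npz'); c={k:z[k] for k in z}; p=z['p']; F=f(c)
W=cloud(c,z['d'])
P=[]
for n,u,v,h in[('b3',277,163,.034),('b2',188,229,.034),('b1',288,266,.034),('arm',247,163,.074),('nose',250,240,.088)]:
    D=z['d'][v-8 if n!='nose' else v,u]
    rr=.015*F/.45
    a=circ(p,u,v,rr*.8,rr*1.25)
    print(n,a,rr, ray(c,a[0],a[1],h).round(4) if a else None, W[v,u].round(3)); P.append(ray(c,a[0],a[1],h) if a else None)
B=P[:3]; 
print(np.mean(B,0),[np.linalg.norm(B[i]-B[i-1]) for i in range(3)],'expect .1386')
m=np.mean(B,0)
for q in P: print(np.degrees(np.arctan2(*(q-m)[1::-1]))%360,np.hypot(*(q-m)[:2]))
# depth-based
for n,h in(('top',.074),('ring',.034)):
    s=abs(W[...,2]-h)<.004
    s&=np.hypot(W[...,0]-m[0],W[...,1]-m[1])<.11
    print(n,s.sum(),np.nanmean(W[s],0))
E
```

```text
b3 (np.float32(277.25), np.float32(163.0), np.float32(10.7)) 10.204652423067477 [0.5062 0.0277 0.034 ] [0.513 0.031 0.   ]
b2 None 10.204652423067477 None [ 0.636 -0.059 -0.002]
b1 None 10.204652423067477 None [ 0.653  0.091 -0.001]
arm None 10.204652423067477 None [ 0.524 -0.006 -0.   ]
nose None 10.204652423067477 None [0.585 0.018 0.086]Traceback (most recent call last):
  File "<stdin>", line 11, in <module>
    return _methods._mean(a, axis=axis, dtype=dtype,
           ~~~~~~~~~~~~~~^^^^^^^^^^^^^^^^^^^^^^^^^^^
                          out=out, **kwargs)
                          ^^^^^^^^^^^^^^^^^^
    arr = asanyarray(a)
ValueError: setting an array element with a sequence. The requested array has an inhomogeneous shape after 1 dimensions. The detected shape was (3,) + inhomogeneous part.
```

```bash
cat >> h.py <<'E'
def top(W,x,h,rad,tol=.003):
    """centre of a flat round top at height h near x, from depth: enclosing circle and median"""
    s=(abs(W[...,2]-h)<tol)&(np.hypot(W[...,0]-x[0],W[...,1]-x[1])<rad)
    q=W[s][:,:2].astype(np.float32)
    if len(q)<20: return None,0,len(q)
    lo,hi=np.percentile(q,2,0),np.percentile(q,98,0)
    (a,b),rr=cv2.minEnclosingCircle(q); return np.array([a,b,(lo+hi)[0]/2,(lo+hi)[1]/2]).round(4),round(rr,4),len(q)
E
python3 - <<'E'
from h import *
z=np.load('pics/w1.npz'); c={k:z[k] for k in z}; W=cloud(c,z['d'])
for n,u,v,h in[('b3',277.2,163,.034),('b2',188,229,.034),('b1',288,266,.034),('arm',247,162.5,.074),('nose',250,240,.088)]:
    x=ray(c,u,v,h); print(n,x.round(4),top(W,x,h,.022))
x=[.584,.017]; s=(abs(W[...,2]-.034)<.02)&(np.hypot(W[...,0]-x[0],W[...,1]-x[1])<.1)
print(np.nanmedian(W[np.hypot(W[...,0]-.4,W[...,1]-.1)<.05][:,2]))
print(top(W,x,.0625,.036,.004))
E
```

```text
b3 [0.5062 0.0276 0.034 ] (array([0.5111, 0.0277, 0.5096, 0.0272]), 0.017, 379)
b2 [ 0.6179 -0.055   0.034 ] (array([ 0.6179, -0.0514,  0.6189, -0.0526]), 0.0179, 329)
b1 [0.6337 0.0817 0.034 ] (array([0.6322, 0.0791, 0.6352, 0.0813]), 0.0188, 292)
arm [ 0.5063 -0.0072  0.074 ] (array([ 0.5127, -0.0055,  0.5125, -0.0062]), 0.0159, 504)
nose [0.584 0.018 0.088] (array([0.5875, 0.0177, 0.5874, 0.0181]), 0.012, 289)
-0.0010632128284520383
(array([0.5881, 0.0182, 0.5843, 0.0182]), 0.0318, 530)
```

Call:
step_arm(increments=[[[-0.2,-0.8,-4],[0,0,0]],[[-0.2,-0.8,-4],[0,0,0]],[[0,0,-3],[0,0,0]],[[0,0,0],[0,0,0]],[[0,0,0],[0,0,0]],[[0,0,0],[0,0,0]],[[0,0,0],[0,0,0]],[[0,0,0],[0,0,0]],[[0,0,0],[0,0,0]],[[0,0,0],[0,0,0]]])

```text
clock: 3.15
tool_pos: [0.5102, -0.0065, 0.1291]
eef_rot: [-0.139, 0.99, -0.0, 0.0]
contact_force: [0.1, -0.6, -0.8]
opening: 1.0
finger_force: 0.0
```

```bash
python3 - <<'E'
from h import *
s=r.get_state(); print(s['tool_pos'])
c,p,d=snap('wrist','w2'); np.savez('pics/w2.npz',p=p,d=d,**c); W=cloud(c,d)
cv2.imwrite('pics/w2b.png',p[:,:,::-1])
for n,x,h in[('b3',[.509,.0275],.034),('b2',[.618,-.053],.034),('b1',[.634,.08],.034),('arm',[.51,-.006],.074),('nose',[.586,.018],.088)]:
    print(n,np.round(proj(c,np.array(x+[h])),1),top(W,x,h,.021))
E
```

```text
[ 0.51021416 -0.00645905  0.12912182]
b3 [300.8 204.7] (array([0.5117, 0.0269, 0.5104, 0.0273]), 0.0182, 740)
b2 [180.6 288.4] (array([ 0.6174, -0.0506,  0.6189, -0.0499]), 0.0183, 477)
b1 [311.3 333.9] (array([0.6401, 0.0836, 0.6424, 0.0836]), 0.0133, 173)
arm [262.4 213.6] (array([ 0.5137, -0.0048,  0.5136, -0.0062]), 0.0172, 1128)
nose [265.1 320.1] (None, 0, 2)
```

View pics/w2.png

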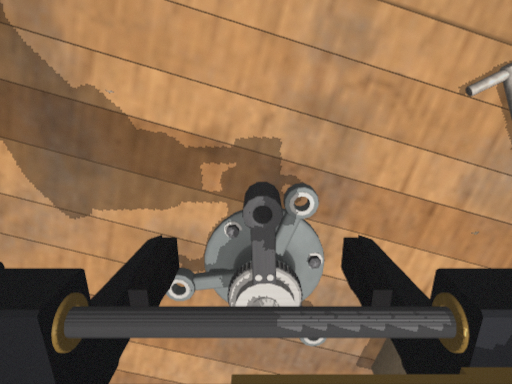

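The closer wrist view puts the arm bore at about (262,211) and the target bush at about (302,202), with the fingers well clear on both sides.

```bash
cat >> h.py <<'E'
def bore(c,p,x,h,ro=.0068,thr=None,w=12):
    """dark bore mouth centre near world x at height h: Hough circle with the radius known"""
    u,v=proj(c,np.array([x[0],x[1],h])); dist=(np.array(c['R'])@np.array([x[0],x[1],h])+c['t'])[2]
    for R in(.015,ro):
        rr=R*f(c)/dist; a=circ(p,u,v,rr*.88,rr*1.12,w=int(rr*1.8)+3)
        print('  R',R,None if a is None else (np.round(a,2),ray(c,a[0],a[1],h).round(4)))
E
python3 - <<'E'
from h import *
z=np.load('pics/w2.npz'); c={k:z[k] for k in z}; p=z['p']
for n,x,h in[('b3',[.509,.0275],.034),('b2',[.618,-.053],.034),('arm',[.51,-.006],.074)]: print(n); bore(c,p,x,h)
print(ray(c,262,211,.074),ray(c,302,202,.034))
E
```

```text
b3
  R 0.015 None
  R 0.0068 (array([301.62, 203.12,   7.54], dtype=float32), array([0.5075, 0.0277, 0.034 ]))
b2
  R 0.015 None
  R 0.0068 (array([178.88, 286.62,   7.9 ], dtype=float32), array([ 0.6165, -0.0549,  0.034 ]))
arm
  R 0.015 None
  R 0.0068 None
[ 0.50818558 -0.00684318  0.074     ] [0.50645744 0.02767523 0.034     ]
```

Call:
step_arm(increments=[[[0,0,-1.5],[0,0,0.3]],[[0,0,-1.5],[0,0,0.3]],[[0,0,-1.5],[0,0,0.3]],[[0,0,-1.5],[0,0,0.3]],[[0,0,-1.2],[0,0,0.3]],[[0,0,-1.2],[0,0,0]],[[0,0,0],[0,0,0]],[[0,0,0],[0,0,0]],[[0,0,0],[0,0,0]],[[0,0,0],[0,0,0]]])

```text
clock: 4.2
tool_pos: [0.5104, -0.0065, 0.0453]
eef_rot: [-0.152, 0.988, 0.0, 0.001]
contact_force: [0.1, 0.2, -0.0]
opening: 1.004
finger_force: 0.0
```

Call:
step_arm(increments=[[[0,0,0],[0,0,0]],[[0,0,0],[0,0,0]],[[0,0,0],[0,0,0]],[[0,0,0],[0,0,0]],[[0,0,0],[0,0,0]],[[0,0,0],[0,0,0]],[[0,0,0],[0,0,0]],[[0,0,0],[0,0,0]],[[0,0,0],[0,0,0]],[[0,0,0],[0,0,0]]], fingers=0.2, grip_force=8)

```text
clock: 5.2
tool_pos: [0.5099, -0.0063, 0.0447]
eef_rot: [-0.152, 0.988, 0.0, -0.0]
contact_force: [-1.4, 0.3, 0.1]
opening: 0.323
finger_force: 8.0
```

Call:
step_arm(increments=[[[-0.1,0.335,0],[0,0,-2.5]],[[-0.085,0.338,0],[0,0,-2.5]],[[-0.071,0.342,0],[0,0,-2.5]],[[-0.055,0.345,0],[0,0,-2.5]],[[-0.04,0.346,0],[0,0,-2.5]],[[-0.026,0.348,0],[0,0,-2.5]],[[-0.01,0.349,0],[0,0,-2.5]],[[0.005,0.349,0],[0,0,-2.5]],[[0.021,0.349,0],[0,0,-2.5]],[[0.035,0.347,0],[0,0,-2.5]]])

```text
clock: 6.2
tool_pos: [0.5061, 0.0286, 0.0447]
eef_rot: [0.067, 0.998, 0.0, -0.001]
contact_force: [-3.6, 2.1, 1.8]
opening: 0.318
finger_force: 8.1
```

Call:
step_arm(increments=[[[0,0,0],[0,0,0]],[[0,0,0],[0,0,0]],[[0,0,0],[0,0,0]],[[0,0,0],[0,0,0]],[[0,0,0],[0,0,0]],[[0,0,0],[0,0,0]],[[0,0,0],[0,0,0]],[[0,0,0],[0,0,0]],[[0,0,0],[0,0,0]],[[0,0,0],[0,0,0]]])

```text
clock: 7.2
tool_pos: [0.5061, 0.0284, 0.0447]
eef_rot: [0.065, 0.998, 0.0, -0.001]
contact_force: [-4.8, 2.7, 3.4]
opening: 0.318
finger_force: 8.1
```

```bash
python3 - <<'E'
from h import *
s=r.get_state(); print(s['tool_pos'],s['contact_force'],s['moment'],s['opening'])
c,p,d=snap('wrist','w3'); np.savez('pics/w3.npz',p=p,d=d,**c)
x=[.5065,.0281]; print(np.round(proj(c,np.array(x+[.074])),1),np.round(proj(c,np.array(x+[.034])),1)); bore(c,p,x,.074)
u,v=map(int,proj(c,np.array(x+[.074])))
cv2.imwrite('pics/w3c.png',cv2.resize(p[v-60:v+60,u-80:u+80],None,fx=4,fy=4,interpolation=3)[:,:,::-1])
E
```

```text
[0.50608265 0.02836308 0.04469237] [-4.82034353  2.72836223  3.43878425] [0.65714575 0.91976766 0.1394558 ] 0.3175104460877828
[261.8 285.7] [261.4 243.3]
  R 0.015 None
  R 0.0068 None
```

View pics/w3c.png

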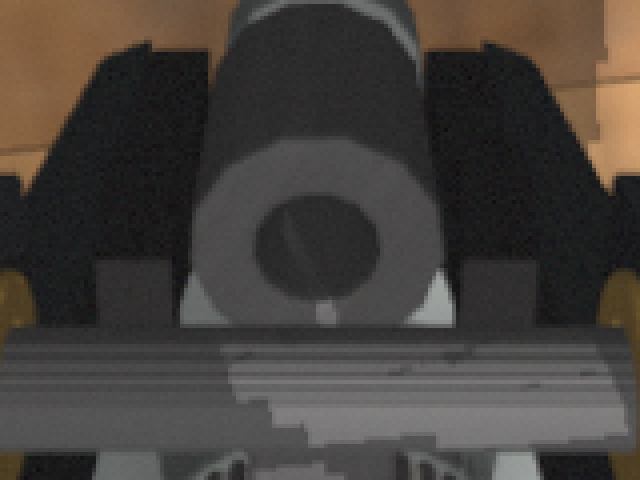

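The bore is at about (260.5,286.5), within about 1 px of the prediction (261.8,285.7), and the lower boss's rim shows symmetrically behind it. I'll release, lift, and look straight down through the bore.

Call:
step_arm(increments=[[[0,0,0],[0,0,0]],[[0,0,0],[0,0,0]],[[0,0,0],[0,0,0]],[[0,0,0],[0,0,0]],[[0,0,0],[0,0,0]],[[0,0,2],[0,0,0]],[[0,0,3],[0,0,0]],[[0,0,4],[0,0,0]],[[2,0,3],[0,0,0]],[[3,0,0],[0,0,0]]], fingers=1)

```text
clock: 8.25
tool_pos: [0.5583, 0.0282, 0.169]
eef_rot: [0.065, 0.998, 0.001, 0.003]
contact_force: [0.7, 0.6, 0.5]
opening: 0.999
finger_force: 0.0
```

Call:
step_arm(increments=[[[2.5,0,0],[0,0,0]],[[0,0,0],[0,0,0]],[[0,0,0],[0,0,0]],[[0,0,0],[0,0,0]],[[0,0,0],[0,0,0]],[[0,0,0],[0,0,0]],[[0,0,0],[0,0,0]],[[0,0,0],[0,0,0]],[[0,0,0],[0,0,0]],[[0,0,0],[0,0,0]]])

```text
clock: 9.25
tool_pos: [0.5817, 0.028, 0.1647]
eef_rot: [0.065, 0.998, 0.0, -0.0]
contact_force: [0.0, -0.4, 0.2]
opening: 1.0
finger_force: 0.0
```

```bash
python3 - <<'E'
from h import *
s=r.get_state(); print(s['tool_pos'],s['contact_force'],s['moment'])
c,p,d=snap('wrist','w4'); np.savez('pics/w4.npz',p=p,d=d,**c)
print('cam',-np.array(c['R']).T@c['t'])
x=[.5065,.0281]; print(np.round(proj(c,np.array(x+[.074])),1),np.round(proj(c,np.array(x+[.034])),1)); bore(c,p,x,.074)
u,v=map(int,proj(c,np.array(x+[.074]))); a=max(v-45,0); print(u,v,a)
W=cloud(c,d); print(top(W,x,.074,.02))
cv2.imwrite('pics/w4c.png',cv2.resize(p[a:v+45,u-60:u+60],None,fx=6,fy=6,interpolation=3)[:,:,::-1])
E
```

```text
[0.58173171 0.02804784 0.16473939] [ 0.01706804 -0.44879196  0.15723063] [-0.00810027  0.0495319   0.00501814]
cam [0.50091717 0.03763504 0.30994456]
[248.2 101. ] [249.9  99.6]
  R 0.015 None
  R 0.0068 (array([248.38, 101.75,   8.02], dtype=float32), array([0.507 , 0.0282, 0.074 ]))
248 100 55
(array([0.5101, 0.0277, 0.5101, 0.0267]), 0.0167, 1089)
```

View pics/w4c.png

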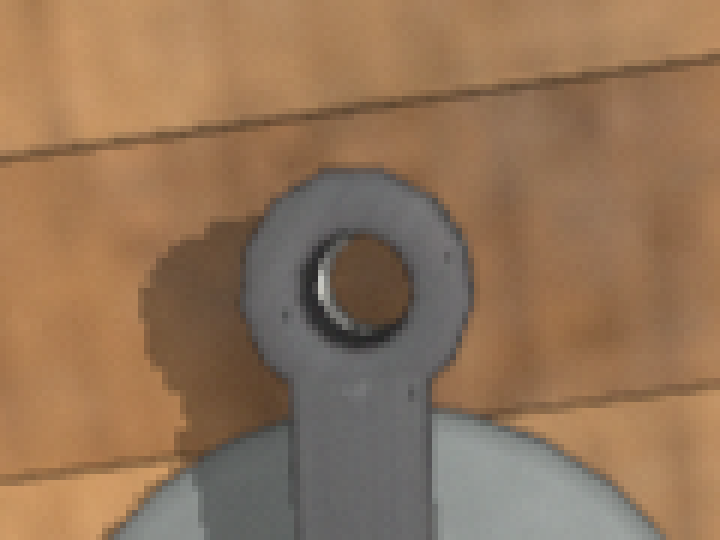

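The see-through is concentric to about 0.3 mm tangentially once parallax is taken out: bore centre (357,289), bush (372,285) in the crop. The arm is set, so on to the pin.

Call:
step_arm(increments=[[[-0.3,-4,0.5],[0,0,0]],[[-0.3,-4,0.5],[0,0,0]],[[-0.3,-4,0.5],[0,0,0]],[[-0.3,-4,0.5],[0,0,0]],[[-0.3,-4,0.5],[0,0,0]],[[-0.3,-4,0.5],[0,0,0]],[[-0.2,-4,0.5],[0,0,0]],[[0,-4,0],[0,0,0]],[[0,-2.6,0],[0,0,0]],[[0,0,0],[0,0,0]]])

```text
clock: 10.3
tool_pos: [0.56, -0.3242, 0.1993]
eef_rot: [0.069, 0.998, -0.002, -0.0]
contact_force: [-0.2, -0.1, -0.4]
opening: 1.002
finger_force: 0.0
```

Call:
step_arm(increments=[[[0,0,0],[0,0,0]],[[0,0,0],[0,0,0]],[[0,0,0],[0,0,0]],[[0,0,0],[0,0,0]],[[0,0,0],[0,0,0]],[[0,0,0],[0,0,0]],[[0,0,0],[0,0,0]],[[0,0,0],[0,0,0]],[[0,0,0],[0,0,0]],[[0,0,0],[0,0,0]]])

```text
clock: 11.3
tool_pos: [0.5617, -0.318, 0.1997]
eef_rot: [0.065, 0.998, 0.0, -0.0]
contact_force: [-0.7, -1.0, 0.3]
opening: 0.995
finger_force: 0.0
```

```bash
python3 - <<'E'
from h import *
s=r.get_state(); print(s['tool_pos'],s['q'].round(2))
c,p,d=snap('wrist','w5'); np.savez('pics/w5.npz',p=p,d=d,**c)
W=cloud(c,d); x=[.536,-.318]
print(np.round(proj(c,np.array(x+[.084])),1)); bore(c,p,x,.084,ro=.0115); print(top(W,x,.084,.025))
E
```

```text
[ 0.56172932 -0.3179805   0.19973119] [ 0.63  0.78 -0.36  1.53  0.32  0.89  1.61]
[257.3 159.3]
  R 0.015 None
  R 0.0115 None
(array([ 0.54  , -0.3206,  0.5394, -0.3207]), 0.0113, 468)
```

View pics/w5.png

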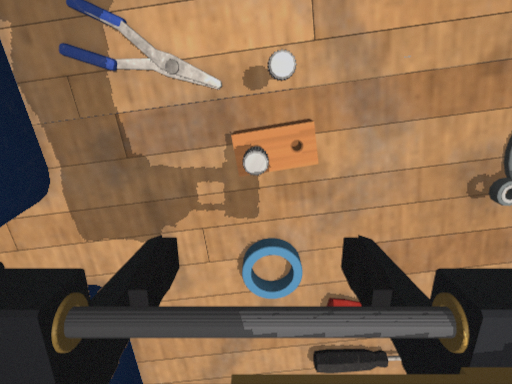

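The pin head is at about (256,161) in the block; the lookalike is at (282,65) and the empty hole at (296,146).

```bash
cat >> h.py <<'E'
def bright(c,p,x,h,w=18):
    u,v=map(int,proj(c,np.array([x[0],x[1],h])))
    q=p[v-w:v+w+1,u-w:u+w+1].astype(int); m=((q.min(2)>120)&(q.max(2)-q.min(2)<40)).astype(np.uint8)
    k,l,st,ce=cv2.connectedComponentsWithStats(m); i=1+np.argmax(st[1:,4])
    a,b,W,H,_=st[i]; e=(a+(W-1)/2+u-w,b+(H-1)/2+v-w); ce=ce[i]+[u-w,v-w]
    print(st[i],np.round(ce,1),e,ray(c,*ce,h).round(4),ray(c,*e,h).round(4))
E
python3 - <<'E'
from h import *
z=np.load('pics/w5.npz'); c={k:z[k] for k in z}; bright(c,z['p'],[.536,-.318],.084)
print(23*f(c)/260)
E
```

```text
[  4  10  25  23 438] [255.3 162.1] (np.float64(255.0), np.float64(162.0)) [ 0.5382 -0.32    0.084 ] [ 0.5381 -0.3203  0.084 ]
27.081577584294465
```

Call:
step_arm(increments=[[[-1,-0.1,-2],[0,0,0]],[[-1,-0.1,-3],[0,0,0]],[[-0.4,0,-3],[0,0,0]],[[0,0,-2],[0,0,0]],[[0,0,-2],[0,0,0]],[[0,0,-1],[0,0,0]],[[0,0,-1],[0,0,0]],[[0,0,0],[0,0,0]],[[0,0,0],[0,0,0]],[[0,0,0],[0,0,0]]])

```text
clock: 12.35
tool_pos: [0.5384, -0.3202, 0.0607]
eef_rot: [0.065, 0.998, -0.0, 0.001]
contact_force: [-1.2, -1.0, 1.0]
opening: 1.002
finger_force: 0.0
```

Call:
step_arm(increments=[[[0,0,0],[0,0,0]],[[0,0,0],[0,0,0]],[[0,0,0],[0,0,0]],[[0,0,0],[0,0,0]],[[0,0,0],[0,0,0]],[[0,0,0],[0,0,0]],[[0,0,0],[0,0,0]],[[0,0,0],[0,0,0]],[[0,0,0],[0,0,0]],[[0,0,0],[0,0,0]]], fingers=0, grip_force=25)

```text
clock: 13.35
tool_pos: [0.5378, -0.3199, 0.0597]
eef_rot: [0.065, 0.998, 0.0, -0.0]
contact_force: [0.1, -0.0, -0.7]
opening: 0.253
finger_force: 25.0
```

```bash
python3 - <<'E'
from h import *
s=r.get_state(); print(s['tool_pos'],s['contact_force'],s['moment'],s['opening'])
c,p,d=snap('wrist','w6'); np.savez('pics/w6.npz',p=p,d=d,**c)
x=s['tool_pos'][:2]; u,v=map(int,proj(c,np.array([*x,.084]))); print(u,v); bright(c,p,x,.084,w=30)
cv2.imwrite('pics/w6c.png',cv2.resize(p[v-60:v+60,u-80:u+80],None,fx=4,fy=4,interpolation=3)[:,:,::-1])
E
```

```text
[ 0.53775405 -0.31987571  0.05971461] [ 0.12983293 -0.04493712 -0.70660906] [0.06171891 0.03038897 0.01215573] 0.2528166328485843
262 278
[   7   11   42   39 1305] [259.4 277.9] (np.float64(259.5), np.float64(278.0)) [ 0.5374 -0.3212  0.084 ] [ 0.5374 -0.3211  0.084 ]
```

View pics/w6c.png

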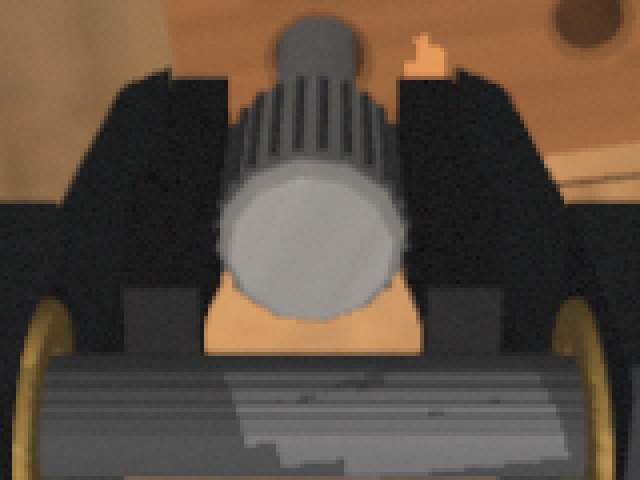

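Gripped at 0.253 × 88 = 22 mm, with the head centred at about (259.5,278) and upright. Lifting.

Call:
step_arm(increments=[[[0,0,0.5],[0,0,0]],[[0,0,1],[0,0,0]],[[0,0,1.5],[0,0,0]],[[0,0,2],[0,0,0]],[[0,0,2],[0,0,0]],[[0,0,2],[0,0,0]],[[0,0,1.4],[0,0,0]],[[-0.5,1.5,0],[0,0,0]],[[-0.5,2.5,0],[0,0,0]],[[-0.5,3.5,0],[0,0,0]]])

```text
clock: 14.4
tool_pos: [0.5223, -0.2463, 0.1646]
eef_rot: [0.067, 0.998, -0.001, 0.001]
contact_force: [0.1, 0.6, -1.9]
opening: 0.25
finger_force: 25.0
```

Call:
step_arm(increments=[[[-0.5,4,0],[0,0,0]],[[-0.5,4,0],[0,0,0]],[[-0.5,4,0],[0,0,0]],[[0,4,0],[0,0,0]],[[0,4,0],[0,0,0]],[[0,3,0],[0,0,0]],[[0,2,0],[0,0,0]],[[0,1.4,0],[0,0,0]],[[0,0.8,0],[0,0,0]],[[0,0,0],[0,0,0]]])

```text
clock: 15.4
tool_pos: [0.508, 0.0276, 0.164]
eef_rot: [0.065, 0.998, 0.0, 0.0]
contact_force: [-0.3, -0.9, -0.8]
opening: 0.248
finger_force: 25.0
```

Call:
step_arm(increments=[[[0,0,0],[0,0,0]],[[0,0,0],[0,0,0]],[[0,0,0],[0,0,0]],[[0,0,0],[0,0,0]],[[0,0,0],[0,0,0]],[[0,0,0],[0,0,0]],[[0,0,0],[0,0,0]],[[0,0,0],[0,0,0]],[[0,0,0],[0,0,0]],[[0,0,0],[0,0,0]]])

```text
clock: 16.4
tool_pos: [0.5077, 0.027, 0.1637]
eef_rot: [0.065, 0.998, 0.0, -0.0]
contact_force: [-0.2, 0.1, 0.1]
opening: 0.251
finger_force: 25.0
```

```bash
python3 - <<'E'
from h import *
s=r.get_state(); print(s['tool_pos'],s['contact_force'],s['moment'],s['eef_rot'].round(4))
E
```

```text
[0.50772543 0.02704362 0.16372661] [-0.16651833  0.10021904  0.13621472] [-0.03060143 -0.03630294 -0.00844243] [ 0.0653  0.9979  0.     -0.    ]
```

Call:
step_arm(increments=[[[0,0.14,-0.5],[0,0,0]],[[0,0,-0.7],[0,0,0]],[[0,0,-0.7],[0,0,0]],[[0,0,-0.5],[0,0,0]],[[0,0,-0.3],[0,0,0]],[[0,0,-0.3],[0,0,0]],[[0,0,-0.3],[0,0,0]],[[0,0,-0.3],[0,0,0]],[[0,0,-0.3],[0,0,0]],[[0,0,0],[0,0,0]]])

```text
clock: 17.4
tool_pos: [0.5074, 0.0282, 0.1244]
eef_rot: [0.065, 0.998, -0.0, -0.0]
contact_force: [-0.2, -0.1, -0.8]
opening: 0.255
finger_force: 25.0
```

```bash
python3 - <<'E'
from h import *
s=r.get_state(); print(s['tool_pos'],s['contact_force'],s['moment'])
c,p,d=snap('wrist','w7'); np.savez('pics/w7.npz',p=p,d=d,**c)
x=s['tool_pos'][:2]; u,v=map(int,proj(c,np.array([*x,s['tool_pos'][2]-.05]))); print(u,v)
cv2.imwrite('pics/w7c.png',cv2.resize(p[v-60:v+60,u-80:u+80],None,fx=4,fy=4,interpolation=3)[:,:,::-1])
E
```

```text
[0.50741222 0.02824535 0.12437587] [-0.16153634 -0.09881295 -0.80410803] [-0.04120752  0.00591672 -0.00203225]
261 215
```

View pics/w7c.png

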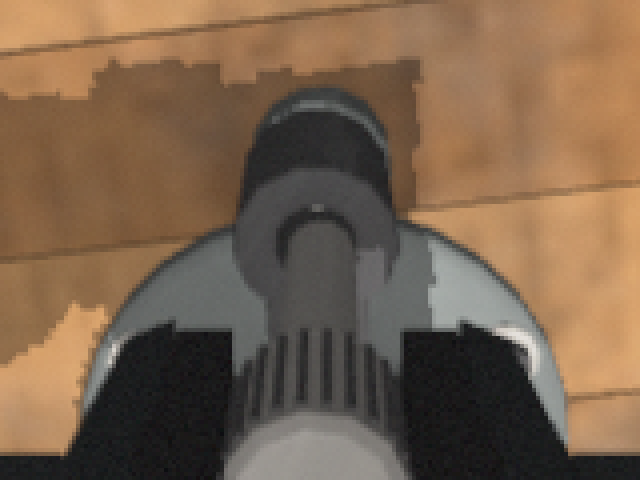

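The tip is inside the arm bore, about half a millimetre to the right (+y) of centre, with no force. I'll nudge it and continue down.

Call:
step_arm(increments=[[[0,-0.03,-0.1],[0,0,0]],[[0,0,-0.2],[0,0,0]],[[0,0,-0.2],[0,0,0]],[[0,0,-0.2],[0,0,0]],[[0,0,-0.2],[0,0,0]],[[0,0,-0.2],[0,0,0]],[[0,0,-0.2],[0,0,0]],[[0,0,-0.2],[0,0,0]],[[0,0,-0.2],[0,0,0]],[[0,0,0],[0,0,0]]])

```text
clock: 18.45
tool_pos: [0.5076, 0.0282, 0.1074]
eef_rot: [0.065, 0.998, -0.0, -0.0]
contact_force: [-0.3, -0.5, -2.6]
opening: 0.25
finger_force: 24.9
```

```bash
python3 - <<'E'
from h import *
s=r.get_state(); print(s['tool_pos'],s['contact_force'],s['moment'])
E
```

```text
[0.50755836 0.02815098 0.10742805] [-0.27427903 -0.47401271 -2.5858767 ] [-0.09090806  0.30797592 -0.01335204]
```

Call:
step_arm(increments=[[[0,0,-0.2],[0,0,0]],[[0,0,-0.2],[0,0,0]],[[0,0,-0.2],[0,0,0]],[[0,0,-0.2],[0,0,0]],[[0,0,-0.2],[0,0,0]],[[0,0,-0.2],[0,0,0]],[[0,0,-0.2],[0,0,0]],[[0,0,-0.1],[0,0,0]],[[0,0,-0.1],[0,0,0]],[[0,0,0],[0,0,0]]])

```text
clock: 19.45
tool_pos: [0.5076, 0.0282, 0.0916]
eef_rot: [0.065, 0.998, 0.0, -0.0]
contact_force: [-2.2, 0.8, -1.5]
opening: 0.249
finger_force: 25.0
```

```bash
python3 - <<'E'
from h import *
s=r.get_state(); print(s['tool_pos'],s['contact_force'],s['moment'])
E
```

```text
[0.50755646 0.02823444 0.09156302] [-2.20084822  0.82905467 -1.48887155] [0.07395167 0.50599928 0.01575204]
```

Call:
step_arm(increments=[[[-0.04,0,-0.1],[0,0,0]],[[0,0,-0.1],[0,0,0]],[[0,0,-0.15],[0,0,0]],[[0,0,-0.15],[0,0,0]],[[0,0,-0.15],[0,0,0]],[[0,0,-0.15],[0,0,0]],[[0,0,-0.1],[0,0,0]],[[0,0,-0.1],[0,0,0]],[[0,0,0],[0,0,0]],[[0,0,0],[0,0,0]]])

```text
clock: 20.45
tool_pos: [0.5073, 0.0281, 0.0816]
eef_rot: [0.065, 0.998, 0.0, -0.0]
contact_force: [-1.1, -0.1, -2.9]
opening: 0.253
finger_force: 25.0
```

```bash
python3 - <<'E'
from h import *
s=r.get_state(); print(s['tool_pos'],s['contact_force'],s['moment'])
E
```

```text
[0.50733184 0.02812383 0.08158772] [-1.13411847 -0.14269125 -2.92048048] [ 0.10899203  0.36910863 -0.06401129]
```

Smooth; the tip is about 8 mm inside the bush. Last few millimetres.

Call:
step_arm(increments=[[[-0.02,0,-0.1],[0,0,0]],[[0,0,-0.1],[0,0,0]],[[0,0,-0.1],[0,0,0]],[[0,0,-0.1],[0,0,0]],[[0,0,-0.05],[0,0,0]],[[0,0,-0.05],[0,0,0]],[[0,0,-0.02],[0,0,0]],[[0,0,0],[0,0,0]],[[0,0,0],[0,0,0]],[[0,0,0],[0,0,0]]])

```text
clock: 21.45
tool_pos: [0.5072, 0.0282, 0.0767]
eef_rot: [0.065, 0.998, 0.0, 0.0]
contact_force: [-3.0, 1.0, 4.5]
opening: 0.254
finger_force: 24.9
```

```bash
python3 - <<'E'
from h import *
s=r.get_state(); print(s['tool_pos'],s['contact_force'],s['moment'])
E
```

```text
[0.50721295 0.02815442 0.07670982] [-3.02203056  0.96499471  4.51552316] [ 0.01492238  0.52072093 -0.05148098]
```

The head is seated: +4.5 N at the expected height. Releasing and lifting.

Call:
step_arm(increments=[[[0,0,0],[0,0,0]],[[0,0,0],[0,0,0]],[[0,0,0],[0,0,0]],[[0,0,0],[0,0,0]],[[0,0,1],[0,0,0]],[[0,0,2],[0,0,0]],[[0,0,4],[0,0,0]],[[0,0,3],[0,0,0]],[[0,0,0],[0,0,0]],[[0,0,0],[0,0,0]]], fingers=1)

```text
clock: 22.45
tool_pos: [0.5075, 0.028, 0.1774]
eef_rot: [0.065, 0.998, 0.0, 0.001]
contact_force: [-0.4, -0.4, -0.2]
opening: 0.999
finger_force: 0.0
```

Call:
step_arm(increments=[[[1.6,-0.2,0],[0,0,7.9]],[[1.6,-0.2,0],[0,0,7.9]],[[1.6,-0.2,0],[0,0,7.9]],[[1.6,-0.2,0],[0,0,7.9]],[[1.5,-0.15,0],[0,0,7.9]],[[0,0,0],[0,0,0]],[[0,0,0],[0,0,0]],[[0,0,0],[0,0,0]],[[0,0,0],[0,0,0]],[[0,0,0],[0,0,0]]])

```text
clock: 23.45
tool_pos: [0.5857, 0.0188, 0.1766]
eef_rot: [-0.276, 0.961, -0.0, -0.0]
contact_force: [-1.2, -0.5, -0.1]
opening: 1.002
finger_force: 0.0
```

```bash
python3 - <<'E'
from h import *
from scipy.spatial.transform import Rotation as Ro
s=r.get_state(); print(s['tool_pos'],s['q'].round(2),s['contact_force'],s['moment']); y=Ro.from_quat(s['eef_rot']).as_matrix()[:,1]; print(np.degrees(np.arctan2(y[1],y[0])))
c,p,d=snap('wrist','w8'); W=cloud(c,d); print(top(W,[.507,.028],.101,.02,.004),top(W,[.507,.028],.074,.02))
c,p,d=snap('top'); bright(c,p,[.507,.028],.101,w=9)
E
```

```text
[0.58565451 0.01881126 0.17663094] [ 0.16  0.75 -0.48  1.74  0.47  0.77  1.58] [-1.21077554 -0.45965048 -0.12827512] [-0.02159001  0.06147757 -0.01712034]
122.00257751607698
(array([0.5093, 0.0265, 0.5091, 0.0262]), 0.0118, 779) (array([0.5104, 0.0273, 0.5105, 0.0231]), 0.0169, 383)
[ 5  5 10 10 81] [240.6 200.5] (np.float64(240.5), np.float64(200.5)) [0.5078 0.0281 0.101 ] [0.5078 0.0284 0.101 ]
```

The pin head top is at about 0.101 m over the bush, so it's fully home. Now down astride the ring, with the finger line at 122°; the clockwise turn has joint room.

Call:
step_arm(increments=[[[0.05,-0.03,-2],[0,0,0]],[[0,0,-2.5],[0,0,0]],[[0,0,-2.5],[0,0,0]],[[0,0,-2],[0,0,0]],[[0,0,-1.5],[0,0,0]],[[0,0,-1.5],[0,0,0]],[[0,0,-1],[0,0,0]],[[0,0,-0.8],[0,0,0]],[[0,0,0],[0,0,0]],[[0,0,0],[0,0,0]]])

```text
clock: 24.55
tool_pos: [0.587, 0.0184, 0.0388]
eef_rot: [-0.276, 0.961, 0.0, 0.0]
contact_force: [-0.4, -0.2, -0.5]
opening: 1.0
finger_force: 0.0
```

Call:
step_arm(increments=[[[0,0,0],[0,0,0]],[[0,0,0],[0,0,0]],[[0,0,0],[0,0,0]],[[0,0,0],[0,0,0]],[[0,0,0],[0,0,0]],[[0,0,0],[0,0,0]],[[0,0,0],[0,0,0]],[[0,0,0],[0,0,0]],[[0,0,0],[0,0,0]],[[0,0,0],[0,0,0]]], fingers=0.4, grip_force=50)

```text
clock: 25.55
tool_pos: [0.5863, 0.0193, 0.0388]
eef_rot: [-0.276, 0.961, 0.001, -0.0]
contact_force: [-3.4, 3.8, 5.5]
opening: 0.692
finger_force: 50.0
```

```bash
python3 - <<'E'
from h import *
s=r.get_state(); print(s['tool_pos'],s['contact_force'],s['moment'],s['opening'])
E
```

```text
[0.58628035 0.01933361 0.03877962] [-3.43478744  3.7529715   5.46027247] [0.78767393 0.70619003 0.00399314] 0.6916753141636942
```

Call:
step_arm(increments=[[[-0.05,0.05,-0.01],[0,0,-3.5]],[[0,0,-0.01],[0,0,-3.5]],[[0,0,-0.01],[0,0,-3.5]],[[0,0,-0.01],[0,0,-3.5]],[[0,0,-0.01],[0,0,-3.5]],[[0,0,-0.01],[0,0,-3.5]],[[0,0,-0.01],[0,0,-3.5]],[[0,0,-0.01],[0,0,-3.5]],[[0,0,-0.01],[0,0,-3.0]],[[0,0,0],[0,0,0]]])

```text
clock: 26.55
tool_pos: [0.5862, 0.0197, 0.038]
eef_rot: [-0.009, 1.0, 0.0, 0.0]
contact_force: [-1.8, 3.6, 5.7]
opening: 0.689
finger_force: 50.0
```

```bash
cat > st.py <<'E'
from h import *
from scipy.spatial.transform import Rotation as Ro
s=r.get_state(); y=Ro.from_quat(s['eef_rot']).as_matrix()[:,1]
print(round(s['clock'],2),s['tool_pos'].round(4),s['contact_force'].round(1),s['moment'].round(3),'line',np.degrees(np.arctan2(y[1],y[0])).round(2),s['joint_torque'].round(2),s['opening'])
E
python3 st.py
```

```text
26.55 [0.5862 0.0197 0.038 ] [-1.8  3.6  5.7] [0.773 0.556 0.076] line 91.02 [  1.89 -52.65   0.56  -8.38   0.5   -0.12  -0.18] 0.6894990460818883
```

Call:
step_arm(increments=[[[0,0,-0.01],[0,0,-1]],[[0,0,0],[0,0,-1]],[[0,0,0],[0,0,-1]],[[0,0,0],[0,0,-1]],[[0,0,-0.01],[0,0,-1]],[[0,0,0],[0,0,-1]],[[0,0,0],[0,0,0]],[[0,0,0],[0,0,0]],[[0,0,0],[0,0,0]],[[0,0,0],[0,0,0]]])

```text
clock: 27.55
tool_pos: [0.5862, 0.0198, 0.0378]
eef_rot: [0.043, 0.999, 0.0, 0.0]
contact_force: [-3.4, 3.1, 6.0]
opening: 0.695
finger_force: 50.0
```

```bash
python3 st.py
```

```text
27.55 [0.5862 0.0198 0.0378] [-3.4  3.1  6. ] [0.794 0.518 0.068] line 85.08 [  2.13 -52.44   0.94  -8.36   0.51  -0.15  -0.07] 0.6952040801113152
```

Call:
step_arm(increments=[[[0,0,0],[0,0,-0.5]],[[0,0,0],[0,0,-0.5]],[[0,0,-0.01],[0,0,-0.5]],[[0,0,0],[0,0,-0.5]],[[0,0,0],[0,0,-0.5]],[[0,0,0],[0,0,-0.5]],[[0,0,0],[0,0,0]],[[0,0,0],[0,0,0]],[[0,0,0],[0,0,0]],[[0,0,0],[0,0,0]]])

```text
clock: 28.55
tool_pos: [0.5862, 0.0198, 0.0377]
eef_rot: [0.069, 0.998, 0.0, 0.0]
contact_force: [-2.0, 4.1, 6.1]
opening: 0.694
finger_force: 50.0
```

```bash
python3 st.py
```

```text
28.55 [0.5862 0.0198 0.0377] [-2.   4.1  6.1] [0.753 0.568 0.06 ] line 82.1 [  2.19 -52.37   1.15  -8.34   0.48  -0.17  -0.1 ] 0.6938850154870635
```

Call:
step_arm(increments=[[[0,0,0],[0,0,-0.5]],[[0,0,0],[0,0,-0.5]],[[0,0,-0.01],[0,0,-0.5]],[[0,0,0],[0,0,-0.5]],[[0,0,0],[0,0,-0.5]],[[0,0,0],[0,0,-0.5]],[[0,0,0],[0,0,0]],[[0,0,0],[0,0,0]],[[0,0,0],[0,0,0]],[[0,0,0],[0,0,0]]])

```text
clock: 29.55
tool_pos: [0.5863, 0.0199, 0.0377]
eef_rot: [0.095, 0.995, 0.001, 0.0]
contact_force: [-3.5, 4.4, 5.7]
opening: 0.689
finger_force: 50.0
```

```bash
python3 st.py
```

```text
29.55 [0.5863 0.0199 0.0377] [-3.5  4.4  5.7] [0.789 0.567 0.091] line 79.09 [  2.23 -52.3    1.36  -8.32   0.48  -0.19  -0.1 ] 0.6891161684692627
```

Call:
step_arm(increments=[[[0,0,0],[0,0,-0.5]],[[0,0,0],[0,0,-0.5]],[[0,0,-0.01],[0,0,-0.5]],[[0,0,0],[0,0,-0.5]],[[0,0,0],[0,0,-0.5]],[[0,0,0],[0,0,-0.5]],[[0,0,0],[0,0,0]],[[0,0,0],[0,0,0]],[[0,0,0],[0,0,0]],[[0,0,0],[0,0,0]]])

```text
clock: 30.55
tool_pos: [0.5862, 0.0199, 0.0375]
eef_rot: [0.121, 0.993, 0.001, 0.0]
contact_force: [-3.0, 3.4, 6.9]
opening: 0.69
finger_force: 50.0
```

```bash
python3 st.py
```

```text
30.55 [0.5862 0.0199 0.0375] [-3.   3.4  6.9] [0.809 0.496 0.154] line 76.1 [  2.26 -52.23   1.56  -8.29   0.48  -0.21  -0.1 ] 0.6895748099047437
```

Call:
step_arm(increments=[[[0,0,0],[0,0,-0.5]],[[0,0,0],[0,0,-0.5]],[[0,0,-0.01],[0,0,-0.5]],[[0,0,0],[0,0,-0.5]],[[0,0,0],[0,0,-0.5]],[[0,0,0],[0,0,-0.5]],[[0,0,0],[0,0,0]],[[0,0,0],[0,0,0]],[[0,0,0],[0,0,0]],[[0,0,0],[0,0,0]]])

```text
clock: 31.55
tool_pos: [0.5862, 0.0199, 0.0375]
eef_rot: [0.147, 0.989, 0.001, 0.0]
contact_force: [-3.1, 3.6, 5.9]
opening: 0.69
finger_force: 50.0
```

```bash
python3 st.py
```

```text
31.55 [0.5862 0.0199 0.0375] [-3.1  3.6  5.9] [0.819 0.45  0.145] line 73.1 [  2.3  -52.17   1.75  -8.26   0.48  -0.23  -0.09] 0.6904078440091975
```

Call:
step_arm(increments=[[[0,0,0],[0,0,-0.5]],[[0,0,0],[0,0,-0.5]],[[0,0,-0.01],[0,0,-0.5]],[[0,0,0],[0,0,-0.5]],[[0,0,0],[0,0,-0.5]],[[0,0,0],[0,0,-0.5]],[[0,0,0],[0,0,0]],[[0,0,0],[0,0,0]],[[0,0,0],[0,0,0]],[[0,0,0],[0,0,0]]])

```text
clock: 32.55
tool_pos: [0.5862, 0.02, 0.0374]
eef_rot: [0.173, 0.985, 0.001, 0.0]
contact_force: [-2.3, 3.5, 6.2]
opening: 0.691
finger_force: 50.0
```

```bash
python3 st.py
```

```text
32.55 [0.5862 0.02   0.0374] [-2.3  3.5  6.2] [0.793 0.492 0.098] line 70.1 [  2.33 -52.1    1.95  -8.23   0.48  -0.24  -0.09] 0.6905676301642185
```

Call:
step_arm(increments=[[[0,0,0],[0,0,-0.5]],[[0,0,0],[0,0,-0.5]],[[0,0,-0.01],[0,0,-0.5]],[[0,0,0],[0,0,-0.5]],[[0,0,0],[0,0,-0.5]],[[0,0,0],[0,0,-0.5]],[[0,0,0],[0,0,0]],[[0,0,0],[0,0,0]],[[0,0,0],[0,0,0]],[[0,0,0],[0,0,0]]])

```text
clock: 33.55
tool_pos: [0.5863, 0.02, 0.0373]
eef_rot: [0.199, 0.98, 0.001, 0.0]
contact_force: [-2.8, 3.8, 6.7]
opening: 0.691
finger_force: 50.0
```

```bash
python3 st.py
```

```text
33.55 [0.5863 0.02   0.0373] [-2.8  3.8  6.7] [0.823 0.554 0.08 ] line 67.1 [  2.37 -52.04   2.14  -8.19   0.47  -0.26  -0.09] 0.6912122482998623
```

Call:
step_arm(increments=[[[0,0,0],[0,0,-0.5]],[[0,0,0],[0,0,-0.5]],[[0,0,-0.01],[0,0,-0.5]],[[0,0,0],[0,0,-0.5]],[[0,0,0],[0,0,-0.5]],[[0,0,0],[0,0,-0.5]],[[0,0,0],[0,0,0]],[[0,0,0],[0,0,0]],[[0,0,0],[0,0,0]],[[0,0,0],[0,0,0]]])

```text
clock: 34.55
tool_pos: [0.5863, 0.02, 0.0372]
eef_rot: [0.224, 0.975, 0.001, 0.0]
contact_force: [-2.8, 3.3, 6.3]
opening: 0.693
finger_force: 50.0
```

```bash
python3 st.py
```

```text
34.55 [0.5863 0.02   0.0372] [-2.8  3.3  6.3] [0.784 0.511 0.042] line 64.11 [  2.4  -51.97   2.33  -8.15   0.47  -0.28  -0.09] 0.6927350217009002
```

Call:
step_arm(increments=[[[0,0,0],[0,0,-0.5]],[[0,0,0],[0,0,-0.5]],[[0,0,-0.01],[0,0,-0.5]],[[0,0,0],[0,0,-0.5]],[[0,0,0],[0,0,-0.5]],[[0,0,0],[0,0,-0.5]],[[0,0,0],[0,0,0]],[[0,0,0],[0,0,0]],[[0,0,0],[0,0,0]],[[0,0,0],[0,0,0]]])

```text
clock: 35.55
tool_pos: [0.5863, 0.02, 0.0371]
eef_rot: [0.249, 0.968, 0.001, 0.0]
contact_force: [-1.8, 4.6, 6.4]
opening: 0.697
finger_force: 50.0
```

```bash
python3 st.py
```

```text
35.55 [0.5863 0.02   0.0371] [-1.8  4.6  6.4] [0.769 0.48  0.128] line 61.11 [  2.44 -51.91   2.51  -8.11   0.47  -0.3   -0.09] 0.6971737053048473
```

Call:
step_arm(increments=[[[0,0,0],[0,0,-0.5]],[[0,0,0],[0,0,-0.5]],[[0,0,-0.01],[0,0,-0.5]],[[0,0,0],[0,0,-0.5]],[[0,0,0],[0,0,-0.5]],[[0,0,0],[0,0,-0.5]],[[0,0,0],[0,0,0]],[[0,0,0],[0,0,0]],[[0,0,0],[0,0,0]],[[0,0,0],[0,0,0]]])

```text
clock: 36.55
tool_pos: [0.5863, 0.02, 0.037]
eef_rot: [0.275, 0.962, 0.001, 0.0]
contact_force: [-2.9, 4.2, 5.9]
opening: 0.695
finger_force: 50.0
```

```bash
python3 st.py
```

```text
36.55 [0.5863 0.02   0.037 ] [-2.9  4.2  5.9] [0.879 0.454 0.091] line 58.11 [  2.47 -51.84   2.7   -8.07   0.47  -0.32  -0.09] 0.694514029280706
```

Call:
step_arm(increments=[[[0,0,0],[0,0,-0.5]],[[0,0,0],[0,0,-0.5]],[[0,0,-0.01],[0,0,-0.5]],[[0,0,0],[0,0,-0.5]],[[0,0,0],[0,0,-0.5]],[[0,0,0],[0,0,-0.5]],[[0,0,0],[0,0,0]],[[0,0,0],[0,0,0]],[[0,0,0],[0,0,0]],[[0,0,0],[0,0,0]]])

```text
clock: 37.55
tool_pos: [0.5863, 0.0201, 0.037]
eef_rot: [0.298, 0.955, 0.0, 0.0]
contact_force: [-1.9, 2.9, 6.6]
opening: 0.692
finger_force: 50.0
```

```bash
python3 st.py
```

```text
37.55 [0.5863 0.0201 0.037 ] [-1.9  2.9  6.6] [0.736 0.504 1.106] line 55.37 [  3.06 -51.57   3.04  -8.09  -0.55  -0.38  -1.11] 0.6916730100757643
```

Contact: the moment rose to 1.1 N m (joint 7 agrees), so the ring is hand-tight. Release and lift straight up.

Call:
step_arm(increments=[[[0,0,0],[0,0,0]],[[0,0,0],[0,0,0]],[[0,0,0],[0,0,0]],[[0,0,0],[0,0,0]],[[0,0,0],[0,0,0]],[[0,0,1],[0,0,0]],[[0,0,2],[0,0,0]],[[0,0,3],[0,0,0]],[[0,0,4],[0,0,0]],[[0,0,4],[0,0,0]]], fingers=1)

```text
clock: 38.55
tool_pos: [0.5857, 0.0187, 0.1783]
eef_rot: [0.301, 0.954, -0.0, -0.0]
contact_force: [0.4, 0.3, 0.3]
opening: 1.0
finger_force: 0.0
```

Call:
step_arm(increments=[[[0,0,2],[0,0,0]],[[0,0,0],[0,0,0]],[[0,0,0],[0,0,0]],[[0,0,0],[0,0,0]],[[0,0,0],[0,0,0]],[[0,0,0],[0,0,0]],[[0,0,0],[0,0,0]],[[0,0,0],[0,0,0]],[[0,0,0],[0,0,0]],[[0,0,0],[0,0,0]]])

```text
clock: 39.55
tool_pos: [0.5862, 0.0188, 0.1964]
eef_rot: [0.301, 0.954, 0.0, 0.0]
contact_force: [-0.2, -0.4, -0.1]
opening: 0.999
finger_force: 0.0
```

```bash
python3 st.py; python3 - <<'E'
from h import *
c,p,d=snap('wrist','w9'); W=cloud(c,d); x=[.507,.028]
print(top(W,x,.101,.02,.004)); s=np.hypot(W[...,0]-.509,W[...,1]-.027)<.009; print(np.nanpercentile(W[s][:,2],[10,50,90]))
E
```

```text
39.55 [0.5862 0.0188 0.1964] [-0.2 -0.4 -0.1] [ 0.015 -0.035  0.043] line 55.01 [-0.000e+00 -5.040e+01 -2.900e-01 -1.304e+01 -2.000e-02  6.000e-02
 -0.000e+00] 0.9986207917253308
(array([0.5093, 0.0291, 0.5094, 0.0292]), 0.0116, 684)
[0.09954661 0.10045534 0.10140606]
```

View pics/w9.png

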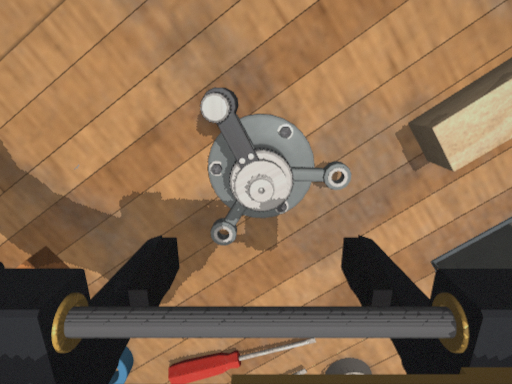

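The pin head is at (215,105), flat on the arm over the target lug with its top at about 100.5 mm; nothing else has moved and the robot is clear. Handing in.

```bash
python3 -c "
from plant import r
print(r.finish_job())"
```

```text
the job is handed in; nothing more can be done
None
```

I swung the arm clockwise to the next bush, seated the index pin with its head on the arm, tightened the lock ring to about 1.1 N m, and handed the job in at about 40 s; the hand-in gave no verdict.

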